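Set the sliding stop against a jar on a shaker platform

TASK

Secure the jar on the shaker platform: first loosen the thumbscrew on the sliding collar by at least a sixth of a turn while the collar stays where it is, then slide the collar along its rod until its sprung pad bears on the jar and is pressed in about half-way, and then turn the thumbscrew back until it is tight. Leave the jar standing upright against the fixed stop, and do not disturb the things lying around the platform.

Things in the scene. Friction and masses are not known exactly. Their poses are not given: they have to be found in the camera images.
- platform: aluminium base plate fixed to the worktop, 170 (its x) x 320 (its y) x 12 mm, with a 2 mm black rubber mat (top 14 mm above the worktop). Origin: centre of its underside, at worktop height. A 14 mm steel guide rod runs along its y at x = -50 mm, axis 50 mm above the worktop, between two grey end blocks (66 mm high, at y = +-146 mm). Its yaw varies by up to 0.3 rad.
- fixed_stop: aluminium cross bar on a round dark clamp ring with a small bolt head (no thumbscrew); it is bolted in place and cannot move. Axes as the platform's. Origin: at worktop height, on the plane of its flat face that looks along +y to the jar; bar 34 mm high (28 to 62 mm above the worktop), from x = -44 to +76 mm.
- jar: brown screw-cap jar with a white cap, 54 mm diameter, 71 mm high, about 110 g, loose. Origin: centre of its underside. It stands on the mat (top 85 mm above the worktop) against the fixed stop, at 20 to 36 mm in the platform's x, between the fixed stop and the sliding collar's pad.
- collar_mid (a point): centre of the sliding collar, on the rod's axis, 50 mm above the worktop; axes as the platform's. Dark ring, 38 mm diameter, 26 mm long, which carries an aluminium cross bar (34 mm high, 10 mm thick) that reaches 126 mm in +x over the mat, with the sprung pad on its -y side.
- collar (a joint): position of the sliding collar along the rod, m: 0 at the platform's +y end, grows as it slides in the platform's -y direction, towards the jar and the fixed stop (range 0 to 0.19). Clamped while the thumbscrew is tight (it holds some 20 N); when loose it slides with about 2.5 N and nearly stays where it is left.
- screw_grip (a point): grip point of the thumbscrew, on its vertical axis, 97.5 mm above the worktop, straight above collar_mid. Head: a flat upright steel spade 8 mm thick (point x), 32 mm wide (point y), 26 mm high (83.5 to 109.5 mm above the worktop). The axes turn with the screw: x is across the flats (close the fingers along it). It may be held while turning it and while pushing the collar along.
- screw (a joint): turn of the thumbscrew, rad: 0 is fully tight against its end stop, grows anticlockwise seen from above (loosening), up to 1.7. It begins at 0 to 0.12. Below 0.5 the screw presses on the rod, above that the collar is free. It takes 0.1 to 0.35 N m to turn (most when tightening) and stays where it is left. At 0 the spade's width lies along the rod.
- pad_face (a point): centre of the black rubber face (56 x 30 mm, 45 mm above the worktop) of the sprung pad that looks along the platform's -y to the jar; it lies 78 mm in x from the rod and, with the pad out, 21 mm in -y from collar_mid. Axes as the platform's.
- pad (a joint): how far the sprung pad is pressed in towards its cross bar, m: 0 is out, 0.009 is bottomed; spring 0.3 N/mm without preload.
- tape: bystander: roll of tape, 63 mm diameter, 19 mm high, lying flat behind the platform
- dropper: bystander: small dropper bottle, 26 mm diameter, 78 mm high, standing behind the platform
- stir_tub: bystander: flat white round tub, 55 mm diameter, 22 mm high, to the right of the platform
There are look-alikes about, which are no part of the job. Leave any green or red look-alike of the jar alone.

How it is judged (in metres and radians):
On the way, in this order (a step that is already met when the one before it is completed fails the run):
1. the thumbscrew is loosened by more than 0.8 rad while the collar is still within 10 mm of where it was (value of joint screw above 0.8 rad and distance of collar_mid from where it was at the start of the episode below 0.01 m), for 0.1 s.
2. with the screw loose, the collar is slid up until the jar presses its sprung pad in by 1.5 to 7.5 mm (value of joint screw above 0.5 rad and value of joint pad between 0.0015 and 0.0075 m and y of jar in the frame of pad_face above -0.0295 m and y of jar in the frame of fixed_stop below 0.0295 m and angle between jar's own z axis and vertical below 0.08 rad and distance of jar from where it was at the start of the episode below 0.012 m), for 0.2 s.
At the end, for the whole second after the job is handed in: The thumbscrew is tight (joint below 0.2 rad); the pad is pressed in by 1.5 to 7.5 mm by the jar; the jar is upright (within 0.08 rad) and at rest between pad and fixed stop, with its axis within 29.5 mm of each face (under 2.5 mm gap), less than 12 mm from where it stood; the collar is still (value of joint screw below 0.2 rad and value of joint pad between 0.0015 and 0.0075 m and y of jar in the frame of pad_face above -0.0295 m and y of jar in the frame of fixed_stop below 0.0295 m and angle between jar's own z axis and vertical below 0.08 rad and distance of jar from where it was at the start of the episode below 0.012 m and linear speed of jar below 0.02 m/s and velocity of joint collar between -0.005 and 0.005 m/s); the robot touches nothing.
It fails at once if a bystander (tape, dropper bottle, white tub) is moved more than 20 mm (distance of any of tape, dropper, stir_tub from where it was at the start of the episode above 0.02 m).
It fails at once if the jar is tipped by more than 0.35 rad (angle between jar's own z axis and vertical above 0.35 rad).
It also fails if it takes over 46 s, if anything falls off the work surface, if the arm or the gripper's body presses on something with over 40 N, if the wrist force passes 120 N, or if a joint passes its speed limit or range.

ROBOT

A 7-joint arm with a two-finger parallel gripper is mounted at the origin on a cart in front of the work surface, level with it; the furniture and walls round the work are solid. World frame = base frame: x ahead of the robot, y to its left, z up, the work surface at z = 0. Lengths are in mm, angles in rad, forces in N, time in s.
With the tool pointing down it reaches from about 425 to 825 mm from the base axis. Payload 3.6 kg.
Tool frame: the origin (TCP) lies midway between the tips of the shut fingers; the grasp point (between the pads) lies 19 mm behind it; z points along the fingers, y is the line along which they close (so a half turn about z gives the same grasp; the last joint's range is limited). The gripper opens to 85 mm and grips with 20 to 120 N. Pads are 22 mm wide; open, the fingers measure 114 mm over their backs; the gripper's body (76 mm by 85 mm) begins 54 mm behind the grasp point. The pads swing forward as they close: fully open they stand 13 mm farther back than shut.
Start: joints at [1.202, 0.615, -0.013, 1.423, 0.008, 1.103, -0.04], TCP at [217.88, -612.364, 206.097] pointing down, gripper open.
Joint ranges: [-3.12, 3.12], [-0.3, 2.06], [-1.34, 1.32], [0.26, 2.42], [-1.36, 4.5], [0.01, 1.98], [-2.84, 2.84]. Speed limits (rad/s): [2.79, 2.79, 3.14, 3.14, 3.14, 3.14, 3.14].

INTERFACE

Orientations are given as a unit quaternion [w, x, y, z].
In Python, from rig import readout, cams, workorder gives the robot as it stands. The module is installed in compiled form; this text tells all that it offers.
- The arm moves only by the tool servo_tool, never from a script. Its arguments are lists of equal length, an entry for each row: "dp": the shift along the world's x, y, z in m, a list of three; "turn": the turn, a rotation vector about the world's x, y, z in rad, a list of three. A call has 1 to 20 rows; each row shifts and turns the commanded pose from where the row before left it; what a row does not reach is not made up. A row lasts 1/8 s, in which the tool goes at most 62.5 mm and 10.7 degrees, less where a joint would pass 70% of its speed; a pose out of reach is approached as far as the arm can. A call with a gripper value outside its range is refused whole. "gripper" is the closure, from 0 (fully open) to 1 (shut), set as the call begins (left out, the last holds). The fingers move at their own pace and stop on an object; "force" is the grip in N (left out, the last holds). Time passes only in rows, so rows that do not move let the fingers close. It gives the time, the measured TCP pose, the force, the opening and the grip force at its end, in the units of the state.
- readout.observe(): the state, without advancing time (a new reading comes with each control period).
- cams.read_camera(name): name is "scene" or "top" or "wrist"; returns the picture (480x640x3 uint8, red, green, blue); there is no depth.
- cams.get_calibration(name): a dict with "K" (3x3 intrinsics, pixels), "pose" (4x4, takes a point from camera to world coordinates); the wrist camera has in their place "tool_from_camera" (4x4, takes a point from camera to tool coordinates, whose origin is the TCP and whose axes are the flange's). Camera axes: x right, y down, z forward; pixel columns grow to the right and rows downward; lengths in mm; the calibration is good to about 2 mm. A picture is of the moment at which its call begins: read the wrist's pose just before it. get_calibration takes no time and is no camera call.
- workorder.finish_job(): hands the job in; it is judged then, once.
The state is a dict: "clock": time; "joint_pos": joint angles; "joint_vel": joint speeds; "joint_torque": joint torques, N m; "eef_pos": TCP position; "orientation": TCP orientation; "ft_force": force on the tool from outside, world axes, zero at the start; "ft_torque": the same for the moment, N m; "finger_gap": finger opening in mm; "gripper_force": force on a finger pad.
Only numpy, scipy, OpenCV 4.12 (cv2) and the standard library are available. Lean on these libraries where they do the work, as an engineer would, in place of code of your own. Each camera call takes 0.05 s, during which the arm holds its last target. There are 200 camera calls.

## Working session

There is one attempt and no reset: what is moved stays moved. The work goes in short steps, Python scripts to look and compute and a tool call to move; the robot and the scene stay as the last step left them, time stands still between calls to the robot, and variables do not carry over. Pictures are saved under pics/ and viewed, at most 10 in all, crops included, and the job is handed in when it is done.

Besides the shell and the picture viewer there is one more tool, called after "Call:" in YAML: its name, and indented under it one key for each argument. servo_tool: Moves the arm, as the interface text tells. Its arguments: {"type":"object","properties":{"dp":{"type":"array"},"turn":{"type":"array"},"gripper":{"type":"number"},"force":{"type":"number"}},"required":["dp","turn"]}

```bash
mkdir -p pics; python3 - <<'E'
from rig import readout, cams
import cv2,numpy as np
np.set_printoptions(precision=4,suppress=True)
o=readout.observe();print({k:o[k] for k in('clock','eef_pos','orientation','finger_gap')})
for n in('scene','top'):
    im=cams.read_camera(n);cv2.imwrite(f'pics/{n}0.png',im[:,:,::-1]);c=cams.get_calibration(n);print(n,c['K'],c['pose'])
print(cams.get_calibration('wrist'))
E
```

```text
{'clock': 0.0, 'eef_pos': array([ 217.6152, -611.5926,  204.9163]), 'orientation': array([-0.0013,  0.9854,  0.1701, -0.0002]), 'finger_gap': 84.857630239757}
scene [[551.7721   0.     319.9344]
 [  0.     551.7721 247.3746]
 [  0.       0.       1.    ]] [[ -0.8379  -0.3368   0.4296  81.7902]
 [ -0.5458   0.5336  -0.646  573.022 ]
 [ -0.0117  -0.7757  -0.6309 731.0699]
 [  0.       0.       0.       1.    ]]
top [[490.7102   0.     329.0539]
 [  0.     490.7102 239.545 ]
 [  0.       0.       1.    ]] [[ -0.0071  -0.9781   0.2078 343.4916]
 [ -1.       0.0069  -0.002  -83.4205]
 [  0.0005  -0.2078  -0.9782 980.1747]
 [  0.       0.       0.       1.    ]]
{'K': array([[335.2305,   0.    , 316.7316],
       [  0.    , 335.2305, 242.0289],
       [  0.    ,   0.    ,   1.    ]]), 'tool_from_camera': array([[   0.    ,   -0.9656,   -0.2601,   66.1292],
       [   1.    ,    0.    ,    0.0001,    0.0783],
       [  -0.    ,   -0.2601,    0.9656, -167.6447],
       [   0.    ,    0.    ,    0.    ,    1.    ]])}
```

View pics/scene0.png

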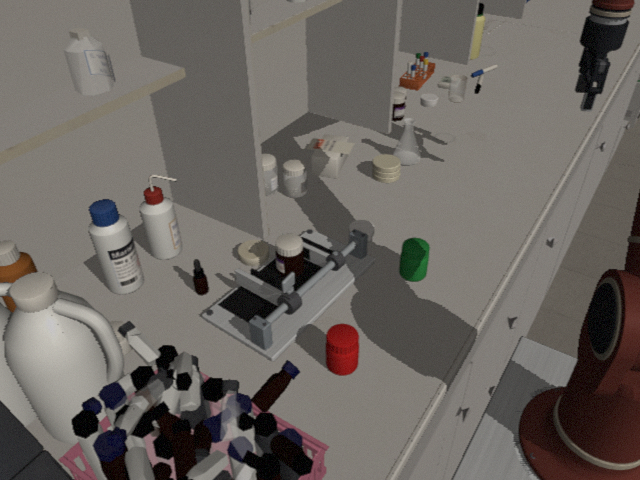

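View pics/top0.png

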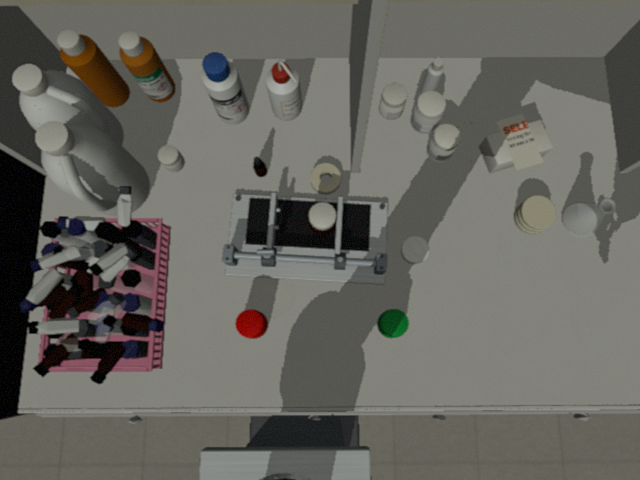

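The platform is seen in top at (228–388, 195–282). The sliding collar with its pad is at top (268,258) and scene (290,302). The fixed stop is at top (340,260), and the brown jar with the white cap at top (322,215). Look-alikes are the red jar (251,323), the green jar (393,323) and the white-capped jars at the back (393–443, 100–140). I choose the jar between the bars and check it in one close crop of both views.

```bash
python3 - <<'E'
import cv2,numpy as np
a=cv2.imread('pics/top0.png')[180:290,215:400];b=cv2.imread('pics/scene0.png')[215:355,195:380]
a=cv2.resize(a,(740,440)[::1],interpolation=3)
cv2.imwrite('pics/c1.png',a);cv2.imwrite('pics/c2.png',cv2.resize(b,None,fx=4,fy=4,interpolation=3))
E
```

```text
(no output)
```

View pics/c1.png

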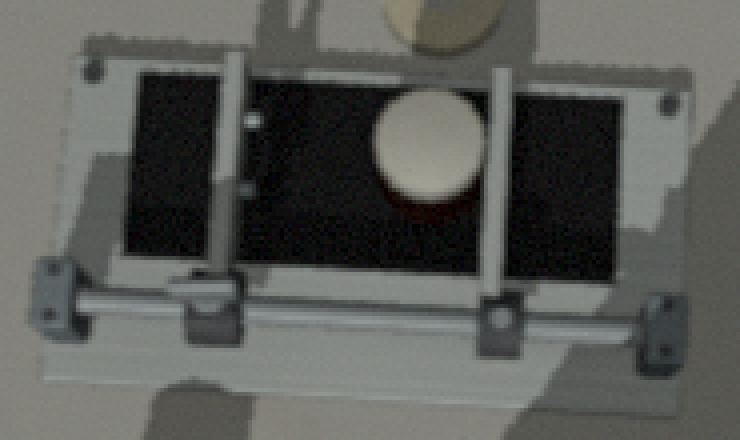

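View pics/c2.png

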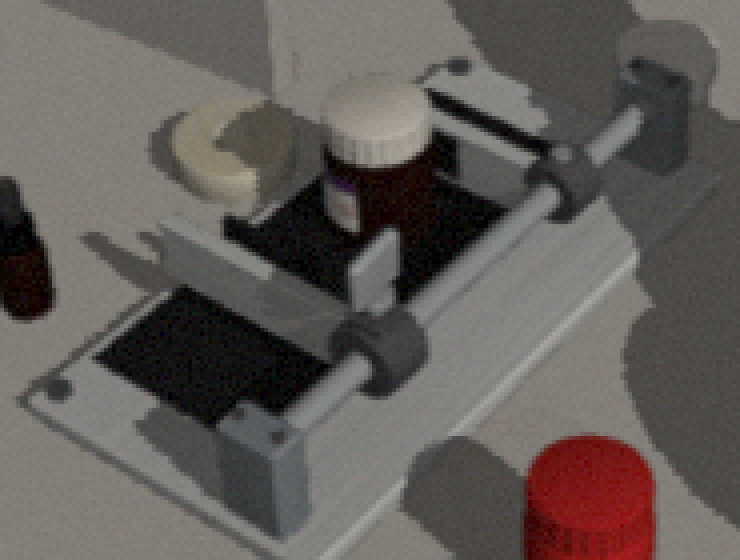

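The jar between pad and stop is brown with a white cap (crop 1: 430,145), so the choice holds. The spade is at crop 1 (200,288) and crop 2 (374,268), with its width along the rod. The bolt head on the fixed stop is at crop 1 (500,315). Next I fit the platform pose and triangulate the spade.

```bash
cat > h.py <<'E'
from rig import readout, cams
import numpy as np
from scipy.optimize import least_squares
np.set_printoptions(precision=2,suppress=True)
def proj(n,P,K=None,T=None):
    if T is None: c=cams.get_calibration(n);K,T=c['K'],c['pose']
    p=(np.asarray(P,float)-T[:3,3])@T[:3,:3]; q=p@K.T; return q[:,:2]/q[:,2:]
def tri(obs):
    f=lambda x:np.concatenate([proj(n,[x])[0]-u for n,u in obs])
    r=least_squares(f,[500,0,50]);return r.x,r.fun
E
python3 - <<'E'
from h import *
t=lambda u,v:np.array([215+u/4,180+v/4]); s=lambda u,v:np.array([195+u/4,215+v/4])
print('spade top mid',*tri([('top',t(200,285)),('scene',s(373,248))]))
print('capcentre',*tri([('top',t(430,143)),('scene',s(377,103))]))
pts=[('top',t(78,55),(85,160,12)),('top',t(692,73),(85,-160,12)),('top',t(676,414),(-85,-160,12)),('top',t(42,378),(-85,160,12)),
('scene',s(22,400),(85,160,12)),('scene',s(722,178),(-85,-160,12)),
('top',t(58,281),(-50,146,66)),('top',t(664,318),(-50,-146,66)),('scene',s(262,422),(-50,146,66)),('scene',s(659,72),(-50,-146,66))]
def W(x,p): c,S=np.cos(x[2]),np.sin(x[2]); return [x[0]+c*p[0]-S*p[1],x[1]+S*p[0]+c*p[1],p[2]]
f=lambda x:np.concatenate([proj(n,[W(x,p)])[0]-u for n,u,p in pts])
r=least_squares(f,[520,0,0],x_scale=[1,1,.01],loss='soft_l1');print(r.x, f(r.x).reshape(-1,2))
c,S=np.cos(r.x[2]),np.sin(r.x[2]);R=np.array([[c,-S],[S,c]])
for P in ([tri([('top',t(200,285)),('scene',s(373,248))])[0]]+[tri([('top',t(430,143)),('scene',s(377,103))])[0]]): print(R.T@(P[:2]-r.x[:2]))
E
```

```text
spade top mid [507.55  30.53 109.02] [ 0.06  0.13 -0.13 -0.03]
capcentre [579.78 -72.95  86.37] [-0.14 -0.28  0.3   0.08]
[554.76 -43.07  -0.06] [[-1.43 -1.08]
 [ 0.49  2.37]
 [ 2.09 -0.42]
 [-0.45  0.05]
 [ 0.19 -0.88]
 [-0.15 -2.68]
 [-1.18  2.43]
 [ 1.48  1.27]
 [-0.79  0.53]
 [-1.87 -0.1 ]]
[-51.55  70.62]
[ 26.78 -28.33]
```

Call:
servo_tool:
  dp:
    - [0.0207,0.0458,0.0]
    - [0.0207,0.0458,0.0]
    - [0.0207,0.0458,0.0]
    - [0.0207,0.0458,0.0]
    - [0.0207,0.0458,0.0]
    - [0.0207,0.0458,0.0]
    - [0.0207,0.0458,0.0]
    - [0.0207,0.0458,0.0]
    - [0.0207,0.0458,0.0]
    - [0.0207,0.0458,0.0]
    - [0.0207,0.0458,0.0]
    - [0.0207,0.0458,0.0]
    - [0.0207,0.0458,0.0]
    - [0.0207,0.0458,0.0]
    - [0,0,0]
    - [0,0,0]
  turn:
    - [0,0,0.0836]
    - [0,0,0.0836]
    - [0,0,0.0836]
    - [0,0,0.0836]
    - [0,0,0.0836]
    - [0,0,0.0836]
    - [0,0,0.0836]
    - [0,0,0.0836]
    - [0,0,0.0836]
    - [0,0,0.0836]
    - [0,0,0.0836]
    - [0,0,0.0836]
    - [0,0,0.0836]
    - [0,0,0.0836]
    - [0,0,0]
    - [0,0,0]

```text
clock: 2.1
eef_pos: [507.1, 28.0, 205.5]
orientation: [-0.0, 0.728, 0.686, -0.001]
ft_force: [0.3, -0.5, -0.2]
finger_gap: 85.5
gripper_force: 0.0
```

```bash
python3 - <<'E'
from h import *
import cv2
o=readout.observe();im=cams.read_camera('wrist');cv2.imwrite('pics/w1.png',im[:,:,::-1])
np.savez('w1.npz',p=o['eef_pos'],q=o['orientation']);print(o['clock'],o['eef_pos'],o['orientation'].round(4),o['ft_force'],o['joint_pos'])
E
```

```text
2.1 [507.07  28.01 205.53] [-0.    0.73  0.69 -0.  ] [ 0.26 -0.53 -0.24] [ 0.21  0.43 -0.45  1.82  0.22  0.95 -0.39]
```

View pics/w1.png

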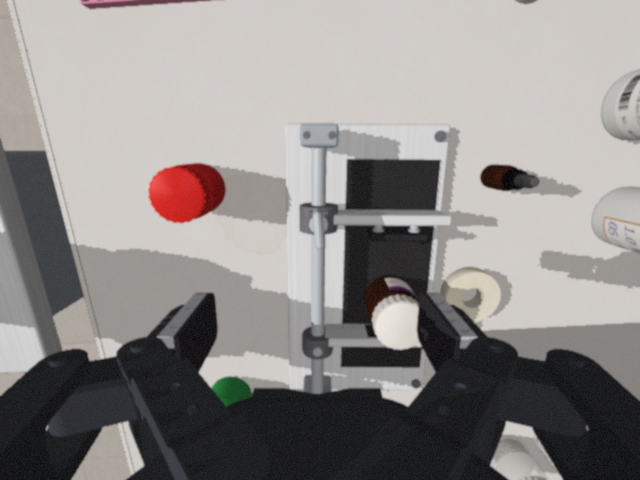

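Wrist view: the collar is at (318,218) with the spade below it at about (318,240). The pad is at (400,235), the jar cap at (400,320), and the fixed stop's ring at (317,343). I zoom in to measure.

```bash
python3 - <<'E'
import cv2
a=cv2.imread('pics/w1.png')[115:265,275:460];cv2.imwrite('pics/c3.png',cv2.resize(a,(740,600),interpolation=3))
E
```

```text
(no output)
```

View pics/c3.png

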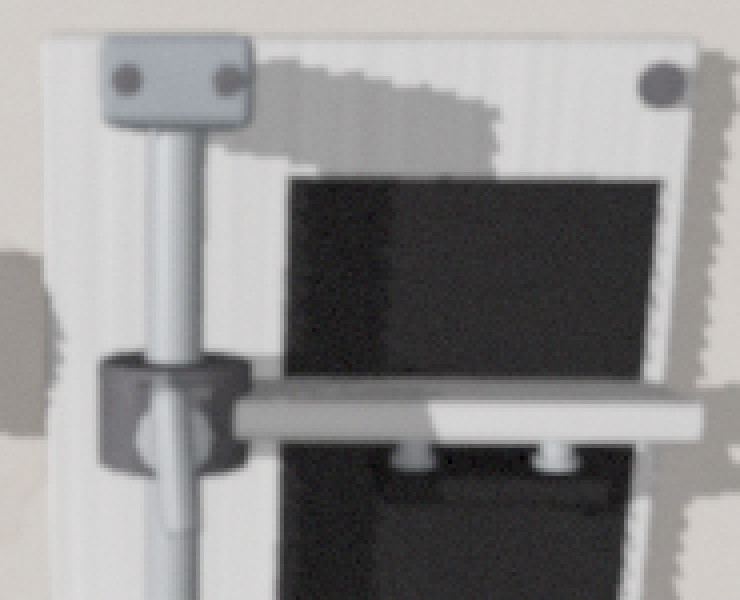

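```bash
python3 - <<'E'
from h import *
from scipy.spatial.transform import Rotation as Ro
d=np.load('w1.npz');c=cams.get_calibration('wrist');T=np.eye(4);q=d['q'];T[:3,:3]=Ro.from_quat([q[1],q[2],q[3],q[0]]).as_matrix();T[:3,3]=d['p'];T=T@c['tool_from_camera'];K=c['K']
def un(u,v,z):
    r=T[:3,:3]@np.linalg.solve(K,[275+u/4,115+v/4,1]);s=(z-T[2,3])/r[2];return T[:3,3]+s*r
a=un(167,382,109.5);b=un(180,527,109.5);print('spade',a,b,(a+b)/2,np.linalg.norm(a-b),'ang',np.arctan2(*( (a-b)[[0,1]]*[-1,1])))
print('corners',un(42,38,12),un(695,40,12));x,y=un(42,38,12),un(695,40,12);print('yaw',np.arctan2(*(y-x)[[1,0]]),np.linalg.norm(y-x))
x,y=un(700,440,62),un(235,440,62);print('bar yaw',np.arctan2(*(x-y)[[1,0]]))
x=un(177,80,66);y=un(173,435,69);print('rod',x,y,np.arctan2(-(x-y)[0],(x-y)[1]))
R=Ro.from_quat([q[1],q[2],q[3],q[0]]).as_matrix();print('tool y ang',np.arctan2(R[1,1],R[0,1]))
E
```

```text
spade [508.57  48.55 109.5 ] [509.46  18.49 109.5 ] [509.02  33.52 109.5 ] 30.06815648983137 ang 0.02935870447699079
corners [480.91 122.05  12.  ] [646.97 111.72  12.  ]
yaw -0.062149308463736626 166.38062504662915
bar yaw -0.05890952908648791
rod [514.2  107.45  66.  ] [508.77  29.12  69.  ] -0.06922885088901745
tool y ang -0.059210321861443635
```

The spade is at about (508.5, 32), angle +0.03 (screw ≈ 0.09), and platform yaw is −0.06. I descend with the fingers half open, then grip.

Call:
servo_tool:
  dp:
    - [0.0013,0.004,-0.01]
    - [0,0,-0.02]
    - [0,0,-0.02]
    - [0,0,-0.02]
    - [0,0,-0.02]
    - [0,0,-0.02]
    - [0,0,-0.015]
    - [0,0,0]
    - [0,0,0]
  turn:
    - [0,0,0.045]
    - [0,0,0.044]
    - [0,0,0]
    - [0,0,0]
    - [0,0,0]
    - [0,0,0]
    - [0,0,0]
    - [0,0,0]
    - [0,0,0]
  gripper: 0.5

```text
clock: 3.28
eef_pos: [509.4, 32.8, 81.5]
orientation: [0.0, 0.696, 0.718, 0.0]
ft_force: [0.0, -0.2, -0.5]
finger_gap: 42.7
gripper_force: 0.0
```

Call:
servo_tool:
  dp:
    - [0,0,0]
    - [0,0,0]
    - [0,0,0]
    - [0,0,0]
    - [0,0,0]
    - [0,0,0]
  turn:
    - [0,0,0]
    - [0,0,0]
    - [0,0,0]
    - [0,0,0]
    - [0,0,0]
    - [0,0,0]
  gripper: 1.0
  force: 50

```text
clock: 4.03
eef_pos: [508.5, 32.8, 81.7]
orientation: [-0.0, 0.696, 0.718, -0.0]
ft_force: [-2.6, -1.2, 6.6]
finger_gap: 5.2
gripper_force: 49.2
```

Call:
servo_tool:
  dp:
    - [0,0,0]
    - [0,0,0]
    - [0,0,0]
    - [0,0,0]
  turn:
    - [0,0,0.1]
    - [0,0,0.1]
    - [0,0,0.1]
    - [0,0,0]

```text
clock: 4.53
eef_pos: [508.0, 32.8, 81.7]
orientation: [-0.001, 0.581, 0.814, -0.001]
ft_force: [-3.4, -0.5, 4.9]
finger_gap: 5.3
gripper_force: 49.3
```

```bash
python3 - <<'E'
from h import *
o=readout.observe();print(o['eef_pos'],o['ft_force'],o['ft_torque'],o['gripper_force'],o['finger_gap'])
E
```

```text
[508.05  32.78  81.67] [-3.42 -0.48  4.86] [-0.07  0.74 -0.11] 49.30379569530487 5.349455817400738
```

Call:
servo_tool:
  dp:
    - [0,0,0]
    - [0,0,0]
    - [0,0,0]
    - [0,0,0]
    - [0,0,0]
    - [0,0,0]
    - [0,0,0]
    - [0,0,0]
    - [0,0,0]
    - [0,0,0]
  turn:
    - [0,0,0.12]
    - [0,0,0.12]
    - [0,0,0.12]
    - [0,0,0.12]
    - [0,0,0.12]
    - [0,0,0.12]
    - [0,0,0.12]
    - [0,0,0]
    - [0,0,0]
    - [0,0,0]

```text
clock: 5.78
eef_pos: [507.2, 32.0, 81.7]
orientation: [-0.001, 0.199, 0.98, -0.002]
ft_force: [-4.5, -1.4, 8.1]
finger_gap: 4.9
gripper_force: 49.6
```

```bash
python3 - <<'E'
from h import *
import cv2
o=readout.observe();print(o['eef_pos'],o['ft_force'],o['ft_torque'],o['gripper_force'],o['finger_gap'],o['orientation'].round(4),o['joint_pos'])
s=cams.read_camera('scene')[200:360,190:390,::-1]
cv2.imwrite('pics/s2.png',cv2.resize(s,(750,600),interpolation=3))
E
```

```text
[507.16  32.    81.66] [-4.54 -1.36  8.08] [-0.32  1.09 -0.12] 49.59887444972992 4.930242385299903 [-0.    0.2   0.98 -0.  ] [ 0.35  0.67 -0.71  1.95  0.63  0.76  0.44]
```

View pics/s2.png

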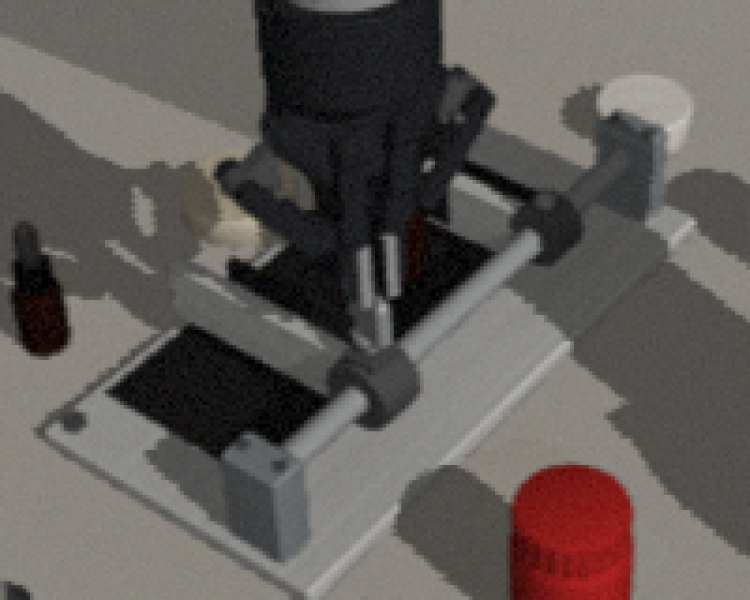

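The spade is held and turned (tool turn ≈ 1.13, so screw ≈ 1.2), and the collar has not moved. Now I slide it about 44 mm.

Call:
servo_tool:
  dp:
    - [-0.0003,-0.004,0]
    - [-0.0003,-0.005,0]
    - [-0.0003,-0.005,0]
    - [-0.0003,-0.005,0]
    - [-0.0003,-0.005,0]
    - [-0.0003,-0.005,0]
    - [-0.0003,-0.005,0]
    - [-0.0003,-0.005,0]
    - [-0.0003,-0.005,0]
    - [0,0,0]
    - [0,0,0]
  turn:
    - [0,0,0]
    - [0,0,0]
    - [0,0,0]
    - [0,0,0]
    - [0,0,0]
    - [0,0,0]
    - [0,0,0]
    - [0,0,0]
    - [0,0,0]
    - [0,0,0]
    - [0,0,0]

```text
clock: 7.2
eef_pos: [504.4, -10.2, 81.7]
orientation: [-0.002, 0.199, 0.98, -0.0]
ft_force: [-6.1, 1.2, 7.7]
finger_gap: 5.0
gripper_force: 49.5
```

```bash
python3 - <<'E'
from h import *
import cv2
o=readout.observe();print(o['eef_pos'],o['ft_force'],o['ft_torque'],o['gripper_force'],o['finger_gap'],o['orientation'].round(4))
w=cams.read_camera('wrist')[:,:,::-1];np.savez('w2.npz',p=o['eef_pos'],q=o['orientation'])
cv2.imwrite('pics/w2.png',w)
E
```

```text
[504.41 -10.16  81.66] [-6.07  1.22  7.68] [ 0.29  1.15 -0.18] 49.526320695877075 5.042905397844391 [-0.    0.2   0.98 -0.  ]
```

View pics/w2.png

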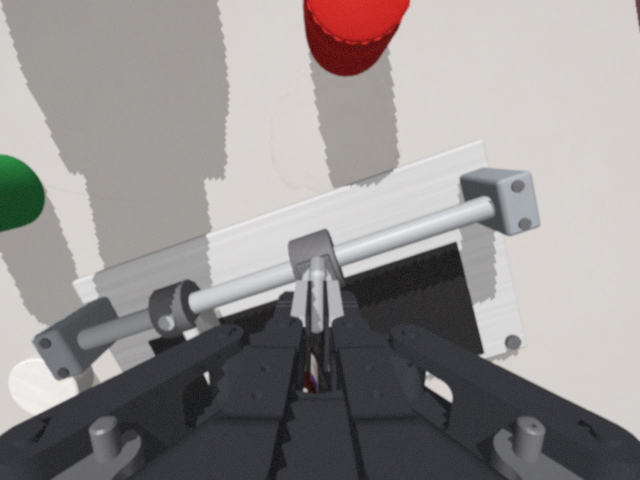

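The collar came along (ring at (313,255)); the jar is hidden behind the gripper. I creep in steps and watch the force along the rod.

Call:
servo_tool:
  dp:
    - [-0.0001,-0.002,0]
    - [0,0,0]
    - [0,0,0]
  turn:
    - [0,0,0]
    - [0,0,0]
    - [0,0,0]

```text
clock: 7.62
eef_pos: [504.3, -11.6, 81.7]
orientation: [-0.002, 0.199, 0.98, 0.0]
ft_force: [-5.1, 2.5, 7.3]
finger_gap: 5.2
gripper_force: 49.5
```

Call:
servo_tool:
  dp:
    - [-0.0001,-0.002,0]
    - [0,0,0]
    - [0,0,0]
  turn:
    - [0,0,0]
    - [0,0,0]
    - [0,0,0]

```text
clock: 8.0
eef_pos: [504.2, -13.5, 81.7]
orientation: [-0.002, 0.199, 0.98, 0.0]
ft_force: [-5.0, 2.2, 7.4]
finger_gap: 5.3
gripper_force: 49.5
```

Call:
servo_tool:
  dp:
    - [-0.0001,-0.002,0]
    - [0,0,0]
    - [0,0,0]
  turn:
    - [0,0,0]
    - [0,0,0]
    - [0,0,0]

```text
clock: 8.38
eef_pos: [504.0, -15.4, 81.7]
orientation: [-0.002, 0.199, 0.98, 0.0]
ft_force: [-6.5, 2.0, 7.5]
finger_gap: 5.5
gripper_force: 49.5
```

Call:
servo_tool:
  dp:
    - [-0.0001,-0.002,0]
    - [0,0,0]
    - [0,0,0]
  turn:
    - [0,0,0]
    - [0,0,0]
    - [0,0,0]

```text
clock: 8.75
eef_pos: [503.9, -17.5, 81.6]
orientation: [-0.002, 0.199, 0.98, 0.0]
ft_force: [-4.7, 1.4, 7.2]
finger_gap: 5.9
gripper_force: 49.5
```

Call:
servo_tool:
  dp:
    - [-0.0001,-0.002,0]
    - [0,0,0]
    - [0,0,0]
  turn:
    - [0,0,0]
    - [0,0,0]
    - [0,0,0]

```text
clock: 9.12
eef_pos: [503.8, -19.4, 81.6]
orientation: [-0.002, 0.199, 0.98, 0.0]
ft_force: [-4.1, 1.5, 7.2]
finger_gap: 4.9
gripper_force: 49.5
```

Call:
servo_tool:
  dp:
    - [-0.0001,-0.002,0]
    - [0,0,0]
    - [0,0,0]
  turn:
    - [0,0,0]
    - [0,0,0]
    - [0,0,0]

```text
clock: 9.5
eef_pos: [503.7, -21.2, 81.7]
orientation: [-0.002, 0.199, 0.98, 0.001]
ft_force: [-5.4, 3.4, 7.9]
finger_gap: 5.1
gripper_force: 49.5
```

Call:
servo_tool:
  dp:
    - [-0.0001,-0.002,0]
    - [0,0,0]
    - [0,0,0]
  turn:
    - [0,0,0]
    - [0,0,0]
    - [0,0,0]

```text
clock: 9.88
eef_pos: [503.5, -22.8, 81.7]
orientation: [-0.002, 0.198, 0.98, 0.001]
ft_force: [-5.2, 2.6, 7.4]
finger_gap: 5.1
gripper_force: 49.5
```

Call:
servo_tool:
  dp:
    - [-0.0001,-0.001,0]
    - [0,0,0]
    - [0,0,0]
  turn:
    - [0,0,0]
    - [0,0,0]
    - [0,0,0]

```text
clock: 10.25
eef_pos: [503.5, -23.5, 81.7]
orientation: [-0.002, 0.198, 0.98, 0.001]
ft_force: [-5.8, 2.7, 7.6]
finger_gap: 5.2
gripper_force: 49.4
```

Call:
servo_tool:
  dp:
    - [-0.0001,-0.001,0]
    - [0,0,0]
    - [0,0,0]
  turn:
    - [0,0,0]
    - [0,0,0]
    - [0,0,0]

```text
clock: 10.62
eef_pos: [503.5, -24.3, 81.7]
orientation: [-0.002, 0.198, 0.98, 0.001]
ft_force: [-4.9, 3.5, 7.4]
finger_gap: 5.4
gripper_force: 49.4
```

```bash
python3 - <<'E'
from h import *
import cv2
o=readout.observe();print(o['eef_pos'],o['ft_force'])
t=cams.read_camera('top')[175:295,210:400,::-1];s=cams.read_camera('scene')[215:335,195:385,::-1]
cv2.imwrite('pics/d1.png',cv2.resize(np.vstack([t,s]),(475,600),interpolation=3))
E
```

```text
[503.46 -24.34  81.66] [-4.88  3.51  7.43]
```

View pics/d1.png

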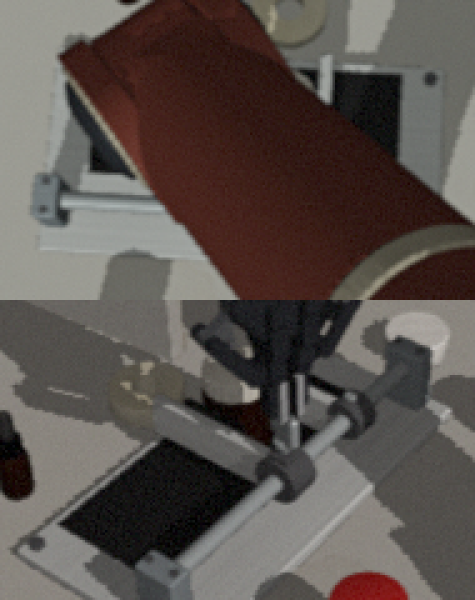

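The jar still stands upright. The steps fall short by about 25 % from y ≈ −20, which suggests the spring is engaged and the press is about 4 mm. To be sure, I find the bottom by force and then back off.

Call:
servo_tool:
  dp:
    - [-0.0001,-0.002,0]
    - [0,0,0]
    - [0,0,0]
  turn:
    - [0,0,0]
    - [0,0,0]
    - [0,0,0]

```text
clock: 11.1
eef_pos: [503.4, -26.1, 81.7]
orientation: [-0.002, 0.198, 0.98, 0.001]
ft_force: [-5.3, 4.2, 7.0]
finger_gap: 5.2
gripper_force: 49.4
```

Call:
servo_tool:
  dp:
    - [-0.0001,-0.002,0]
    - [0,0,0]
    - [0,0,0]
  turn:
    - [0,0,0]
    - [0,0,0]
    - [0,0,0]

```text
clock: 11.48
eef_pos: [503.2, -27.8, 81.7]
orientation: [-0.002, 0.198, 0.98, 0.002]
ft_force: [-4.9, 4.9, 6.9]
finger_gap: 5.4
gripper_force: 49.4
```

Call:
servo_tool:
  dp:
    - [-0.0001,-0.002,0]
    - [0,0,0]
    - [0,0,0]
  turn:
    - [0,0,0]
    - [0,0,0]
    - [0,0,0]

```text
clock: 11.85
eef_pos: [503.2, -28.1, 81.7]
orientation: [-0.002, 0.198, 0.98, 0.003]
ft_force: [-4.8, 6.9, 6.1]
finger_gap: 5.3
gripper_force: 49.3
```

It bottoms at y ≈ −28, so contact was at about −19. I back off to about −23.5.

Call:
servo_tool:
  dp:
    - [0.0002,0.003,0]
    - [0.0002,0.003,0]
    - [0.0001,0.002,0]
    - [0,0,0]
    - [0,0,0]
  turn:
    - [0,0,0]
    - [0,0,0]
    - [0,0,0]
    - [0,0,0]
    - [0,0,0]

```text
clock: 12.48
eef_pos: [503.4, -24.9, 81.6]
orientation: [-0.002, 0.199, 0.98, -0.001]
ft_force: [-6.9, 1.3, 8.5]
finger_gap: 5.1
gripper_force: 49.7
```

Call:
servo_tool:
  dp:
    - [0.0001,0.0013,0]
    - [0,0,0]
    - [0,0,0]
  turn:
    - [0,0,0]
    - [0,0,0]
    - [0,0,0]

```text
clock: 12.85
eef_pos: [503.5, -24.0, 81.6]
orientation: [-0.002, 0.199, 0.98, -0.001]
ft_force: [-5.8, -0.8, 8.9]
finger_gap: 5.1
gripper_force: 49.8
```

Call:
servo_tool:
  dp:
    - [0,0,0]
    - [0,0,0]
    - [0,0,0]
    - [0,0,0]
    - [0,0,0]
    - [0,0,0]
    - [0,0,0]
    - [0,0,0]
  turn:
    - [0,0,-0.1]
    - [0,0,-0.1]
    - [0,0,-0.1]
    - [0,0,-0.1]
    - [0,0,-0.1]
    - [0,0,-0.1]
    - [0,0,0]
    - [0,0,0]

```text
clock: 13.85
eef_pos: [504.0, -23.4, 81.6]
orientation: [-0.001, 0.479, 0.878, -0.001]
ft_force: [-4.2, 0.1, 7.2]
finger_gap: 5.0
gripper_force: 49.6
```

```bash
python3 - <<'E'
from h import *
o=readout.observe();print(o['eef_pos'],o['ft_force'],o['ft_torque'],o['finger_gap'],o['orientation'].round(4))
E
```

```text
[504.   -23.37  81.65] [-4.18  0.11  7.22] [0.15 1.01 0.11] 4.964723165800025 [-0.    0.48  0.88 -0.  ]
```

Call:
servo_tool:
  dp:
    - [0,0,0]
    - [0,0,0]
    - [0,0,0]
    - [0,0,0]
    - [0,0,0]
    - [0,0,0]
    - [0,0,0]
  turn:
    - [0,0,-0.1]
    - [0,0,-0.1]
    - [0,0,-0.1]
    - [0,0,-0.1]
    - [0,0,-0.1]
    - [0,0,0]
    - [0,0,0]

```text
clock: 14.72
eef_pos: [504.7, -23.1, 81.7]
orientation: [-0.001, 0.681, 0.732, -0.001]
ft_force: [-3.3, 0.8, 6.5]
finger_gap: 5.1
gripper_force: 49.5
```

```bash
python3 - <<'E'
from h import *
o=readout.observe();q=o['orientation'];print(o['eef_pos'],o['ft_force'],o['ft_torque'],'screw est',2*np.arctan2(q[2],q[1])-np.pi/2+.062,o['joint_pos'])
E
```

```text
[504.68 -23.11  81.72] [-3.28  0.84  6.53] [0.16 0.78 0.16] screw est 0.1342077909426304 [ 0.28  0.6  -0.41  1.97  0.38  0.65 -0.3 ]
```

Call:
servo_tool:
  dp:
    - [0,0,0]
    - [0,0,0]
    - [0,0,0]
    - [0,0,0]
    - [0,0,0]
  turn:
    - [0,0,-0.07]
    - [0,0,-0.07]
    - [0,0,-0.06]
    - [0,0,0]
    - [0,0,0]

```text
clock: 15.35
eef_pos: [504.9, -23.1, 81.7]
orientation: [-0.0, 0.75, 0.661, -0.0]
ft_force: [-3.1, 0.5, 6.0]
finger_gap: 5.0
gripper_force: 49.9
```

```bash
python3 - <<'E'
from h import *
o=readout.observe();q=o['orientation'];print(o['eef_pos'],o['ft_force'],o['ft_torque'],'screw est',2*np.arctan2(q[2],q[1])-np.pi/2+.062)
E
```

```text
[504.9  -23.09  81.72] [-3.07  0.55  5.95] [0.16 0.74 0.3 ] screw est -0.06415483010956963
```

Call:
servo_tool:
  dp:
    - [0,0,0]
    - [0,0,0]
    - [0,0,0]
    - [0,0,0]
  turn:
    - [0,0,-0.05]
    - [0,0,-0.05]
    - [0,0,0]
    - [0,0,0]

```text
clock: 15.85
eef_pos: [504.9, -23.1, 81.7]
orientation: [0.0, 0.782, 0.624, -0.001]
ft_force: [-2.9, 0.9, 6.7]
finger_gap: 5.0
gripper_force: 57.8
```

```bash
python3 - <<'E'
from h import *
o=readout.observe();q=o['orientation'];print(o['eef_pos'],o['ft_force'],o['ft_torque'],'screw est',2*np.arctan2(q[2],q[1])-np.pi/2+.062)
E
```

```text
[504.91 -23.14  81.73] [-2.87  0.93  6.68] [0.11 0.7  0.8 ] screw est -0.1613670572663924
```

The torque has jumped to 0.8 N m, so the screw is at its stop. I relax, open and lift.

Call:
servo_tool:
  dp:
    - [0,0,0]
    - [0,0,0]
  turn:
    - [0,0,0.08]
    - [0,0,0]

```text
clock: 16.1
eef_pos: [504.9, -23.1, 81.7]
orientation: [-0.0, 0.756, 0.654, -0.0]
ft_force: [-3.8, 0.8, 5.1]
finger_gap: 5.3
gripper_force: 51.4
```

Call:
servo_tool:
  dp:
    - [0,0,0]
    - [0,0,0]
    - [0,0,0]
    - [0,0,0]
    - [0,0,0.01]
    - [0,0,0.02]
    - [0,0,0.03]
    - [0,0,0.04]
    - [0,0,0.04]
    - [-0.03,0.03,0.03]
    - [-0.04,0.04,0.02]
    - [-0.04,0.05,0]
    - [-0.01,0.05,0]
    - [0,0.05,0]
    - [0,0.05,0]
    - [0,0,0]
  turn:
    - [0,0,0]
    - [0,0,0]
    - [0,0,0]
    - [0,0,0]
    - [0,0,0]
    - [0,0,0]
    - [0,0,0]
    - [0,0,0]
    - [0,0,0]
    - [0,0,0]
    - [0,0,0]
    - [0,0,0]
    - [0,0,0]
    - [0,0,0]
    - [0,0,0]
    - [0,0,0]
  gripper: 0.5

```text
clock: 18.1
eef_pos: [385.2, 249.6, 272.0]
orientation: [-0.001, 0.755, 0.655, 0.001]
ft_force: [-0.3, 0.2, 0.7]
finger_gap: 42.9
gripper_force: 0.0
```

```bash
python3 - <<'E'
from h import *
import cv2
o=readout.observe();print(o['eef_pos'],o['ft_force'])
t=cams.read_camera('top')[185:290,215:400,::-1];s=cams.read_camera('scene')[215:340,195:380,::-1]
cv2.imwrite('pics/e1.png',cv2.resize(np.vstack([t,s]),(480,597),interpolation=3))
E
```

```text
[385.23 249.56 271.99] [-0.27  0.25  0.67]
```

View pics/e1.png

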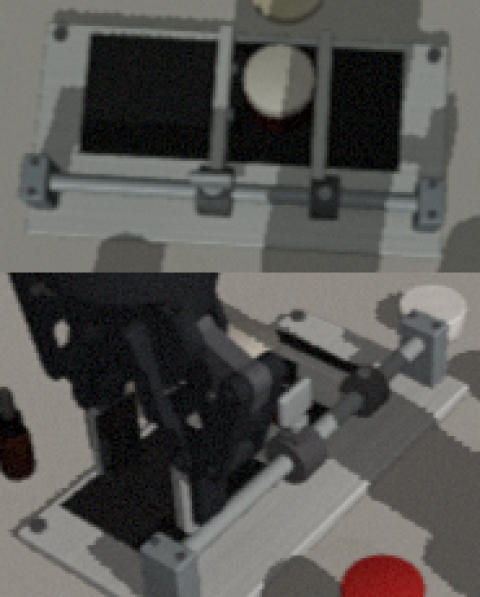

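The last picture shows the spade along the rod (210,180), the collar slid about 55 mm, and the pad on the jar. The cap centre is at (278,80), i.e. full-picture (322,216), unmoved. The robot is clear, so I hand in.

```bash
python3 -c "
from rig import workorder
print(workorder.finish_job())"
```

```text
the job is handed in; nothing more can be done
None
```

The job is handed in, but no verdict came back: by my measurements the thumbscrew is tight at its stop, the pad is pressed in about 4 to 5 mm (half-way), and the jar stands upright and unmoved against the fixed stop.

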